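Open the calibration well and prove its taper plug

ROBOT

A 6-joint arm with a two-finger parallel gripper is mounted at the origin on the work surface. World frame = base frame: x ahead of the robot, y to its left, z up, the work surface at z = 0. Lengths are in m, angles in rad, forces in N, time in s.
With the tool pointing down it reaches from about 0.3 to 1 m from the base axis. Payload 5.1 kg.
Tool frame: the origin (TCP) lies at the very end of the fingers, on their centre line; the grasp point (between the pads) lies arm.grip_depth behind it (arm.grip_depth is the distance from the TCP to the grasp point, in m); z points along the fingers, x is the direction in which the jaws open and shut, and the axes are right-handed (so a half turn about z gives the same grasp; the last joint's range is limited). The gripper opens to 95 mm and grips with 3 to 60 N. Pads are 20 mm wide; open, the fingers measure 119 mm over their backs; the gripper's body (75 mm by 180 mm) begins 59 mm behind the grasp point.
Start: joints at [1.165, 0.124, 1.65, -0, 1.367, -0.083], TCP at [0.206, 0.616, 0.215] pointing down, gripper open.
Joint ranges: [-2.61, 2.61], [-1.02, 2.33], [0.03, 2.71], [-1.35, 4.49], [0.32, 2.68], [-2.91, 2.91]. Speed limits (rad/s): [2.57, 2.57, 3.14, 3.14, 3.14, 3.14].

INTERFACE

Orientations are given as a unit quaternion [w, x, y, z].
In Python, from cell import status, eyes, workorder, arm gives the robot as it stands.
- The arm moves only by the shell command python3 -m jog 'ROWS' [FORCE]. ROWS is JSON, a list of rows, each an object with "linear": the shift along the tool's x, y, z each as a share of 0.03 m, from -1 to 1, a list of three; "dr": the turn, a rotation vector about the tool's x, y, z each as a share of 0.12 rad, from -1 to 1, a list of three; "claw": the closure, from 0 (fully open) to 1 (shut). In form: [{"linear": [x, y, z], "dr": [rx, ry, rz], "claw": claw}, ...]. A call has 1 to 8 rows; each row shifts and turns the commanded pose from where the row before left it, along the tool's axes as they then stand; what a row does not reach is not made up. A row lasts 1/10 s, in which the tool goes at most 50 mm and 8.59 degrees, less where a joint would pass 70% of its speed; a pose out of reach is approached as far as the arm can. A call with a number of a shift or a turn outside -1 to 1 is refused whole. A call with a gripper value outside its range is refused whole. The fingers move at their own pace and stop on an object; FORCE is the grip in N (left out, the last holds). Time passes only in rows, so rows that do not move let the fingers close. It gives the time, the measured TCP pose, the force and the opening at its end, in the units of the state.
- status.observe(): the state, without advancing time (a new reading comes with each control period).
- eyes.read_camera(name): name is "scene" or "top" or "wrist"; returns the picture (384x512x3 uint8, red, green, blue); there is no depth.
- eyes.camera_info(name): a dict with "camera_matrix" (3x3 intrinsics, pixels), "dist_coeffs" ([k1, k2, p1, p2, k3] as OpenCV has them; the pictures are not rectified), "R" (3x3) and "t" (3): a world point X has camera coordinates R X + t. Camera axes: x right, y down, z forward; pixel columns grow to the right and rows downward; lengths in m; the calibration is good to about 2 mm. A picture is of the moment at which its call begins: read the wrist's pose just before it. camera_info takes no time and is no camera call; for the wrist camera it gives the pose at the moment of the call.
- workorder.job_done(): hands the job in, once; it reports no verdict.
The state is a dict: "time": time; "joint_positions": joint angles; "qd": joint speeds; "joint_torque": joint torques, N m; "position": TCP position; "ee_rot": TCP orientation; "force": force on the tool from outside, world axes, zero at the start; "moment": the same for the moment, N m; "width": opening from 0.0 (shut) to 1.0 (fully open).
Only numpy, scipy, OpenCV 4.12 (cv2) and the standard library are available. Lean on these libraries where they do the work, as an engineer would, in place of code of your own. Each camera call takes 0.05 s, during which the arm holds its last target.

TASK

Lift the blue hinged cover of the calibration well by its bail, swing it past vertical and lower it gently onto its stop, without letting it drop. Then lower the plug with the conical foot fully home into the well's conical cup without dropping it in, and, while it sits in the cup, tip its stem to one side by about 8 degrees to check that it rocks free instead of wedging. Leave it seated fully home and upright, let go, with the cover still on its stop and the other things undisturbed.

Things in the scene. Friction and masses are not known exactly. Their poses are not given: they have to be found in the camera images.
- well: Aluminium block, fixed, 120 x 110 mm (its x, y) and 70 mm high, with a conical cup sunk in the middle of its top. Origin: centre of its underside; z up. The cover's hinge runs along its x axis at its +y side; two stop arms with rubber pads stick out 45 mm beyond the +y side, up to 96 mm high.
- cup_rim (a point): Centre of the cup's mouth, in the block's top face, 70 mm above the bench. The mouth is 56 mm wide and the cup narrows by 16 mm in radius over 18 mm of depth (42 degrees off its axis), with clear space below where the plug's foot comes to rest.
- cup_seat (a point): Point on the cup's axis 18 mm below the mouth: where the plug's origin lies when it is fully home. Axes as the block's.
- cover (a joint): Hinge angle of the cover (rad): 0 closed flat over the cup, 1.57 upright, 2.5 on its stop, leaning back beyond the +y side. It is not balanced and hardly braked: it falls shut below 1.57 and falls open onto the stop above it.
- cover_hinge (a point): Middle of the hinge axis, 73 mm above the bench, 61 mm from the block's centre towards its +y; the axis runs along the block's x. Its own axes turn with the cover: its -y points from the hinge to the bail (level, along the block's -y, when closed), its x lies along the hinge.
- bail (a point): Middle of the bail's bar: a round steel bar 9 mm thick, parallel to the hinge, 65 mm clear between its arms, in the plane of the cover plate (104 x 106 x 3 mm, 0.2 kg), 148.5 mm from the hinge axis, with an open gap of 30 mm between bar and plate. Closed, it lies level, 32 mm beyond the block's -y side, 73 mm above the bench. About 1 N lifts it; held from above, the bar turns between the pads.
- cone_plug: Loose round steel plug, about 0.35 kg, 100 mm tall, standing upright on a cork disc 4 mm thick. Origin: centre of its foot; z up along its axis. Conical foot 24 mm wide at the bottom growing to 60 mm at 20 mm height, a 60 mm collar to 26 mm height, then a straight stem 22 mm in diameter from 26 to 100 mm height. In the cup it tips easily when the stem is pushed sideways near its top (a few N), falling back by itself; pushed low, it jams.
- straight_plug: Bystander: loose steel plug of the same height and stem but without cone or collar: a straight body 36 mm in diameter up to 44 mm height, then the 22 mm stem; on the other cork disc, 100 mm or more away. Origin: centre of its foot. Not to be moved.
- fitting: Bystander: loose copper fitting, 34 mm wide, 48 mm tall, standing beyond the well. Origin: centre of its underside.
- screwdriver: Bystander: loose brass-handled screwdriver, 150 mm long, 26 mm thick, lying beyond the well. Origin: under its middle, x towards its tip.
- gauge_post: Bystander: fixed post 120 mm tall on a 70 mm foot; its spring clip at the top holds a ring-shaped gauge bezel 76 mm wide on the post's -x side. Origin: centre of its foot.
Things that resemble listed ones, but are neither listed nor needed, are in the scene too. What is shaped like the cone_plug but turquoise is not meant. Several things look just like the well: the one meant starts farthest from the robot's base.

How it is judged:
On the way, in this order (a step that is already met when the one before it is completed fails the run):
1. the cover rests on its stop, past vertical (value of joint cover above 2.38 rad), for 0.3 s.
2. the conical plug sits fully home in the cup, upright (z of cone_plug in the frame of cup_seat between -0.004 and 0.0025 m and horizontal distance between cone_plug and cup_seat below 0.003 m and angle between cone_plug's own z axis and vertical below 0.045 rad and value of joint cover above 2.38 rad), for 0.3 s.
3. the plug is tipped by at least 4 degrees while still in the cup (angle between cone_plug's own z axis and vertical above 0.07 rad and horizontal distance between cone_plug and cup_seat below 0.015 m and z of cone_plug in the frame of cup_seat below 0.012 m), for 0.04 s.
At the end, for the whole second after the job is handed in: The cover is open beyond 2.38 rad; the conical plug is home in the cup (origin within 3 mm sideways and 2.5 mm in height of cup_seat), within 2.6 degrees of upright, and still (all of step 2 and linear speed of cone_plug below 0.02 m/s); the robot touches nothing.
It fails at once if the cover drops onto its stop (faster than 4.5 rad/s past vertical) (value of joint cover above 1.65 rad and velocity of joint cover above 4.5 rad/s).
It fails at once if the plug drops into the cup (faster than 0.4 m/s just over or in it) (horizontal distance between cone_plug and cup_seat below 0.03 m and z of cone_plug in the frame of cup_seat below 0.03 m and linear speed of cone_plug above 0.4 m/s).
It fails at once if a bystander is moved by more than 20 mm or tipped over (distance of any of straight_plug, fitting, screwdriver from where it was at the start of the episode above 0.02 m or angle between any of straight_plug, fitting's own z axis and vertical above 0.6 rad).
It also fails if it takes over 72 s, if anything falls off the work surface, if the arm or the gripper's body presses on something with over 40 N, if the wrist force passes 120 N, or if a joint passes its speed limit or range.

## Working session

There is one attempt and no reset: what is moved stays moved. The work goes in short steps, Python scripts to look and compute and a shell command to move; the robot and the scene stay as the last step left them, time stands still between calls to the robot, and variables do not carry over. Pictures are saved under pics/ and viewed, and the job is handed in when it is done.

```bash
ls; mkdir -p pics; python3 - <<'E'
from cell import status, eyes, workorder, arm
import cv2
print(status.observe()); print(arm.grip_depth)
for n in ("scene","top","wrist"):
    i=eyes.camera_info(n)
    print(n,i)
    cv2.imwrite(f"pics/{n}0.png",eyes.read_camera(n)[:,:,::-1])
E
```

```text
pics
{'time': 0.0, 'joint_positions': array([ 1.16538000e+00,  1.24484943e-01,  1.65166000e+00, -5.60093858e-06,
        1.36745551e+00, -8.26216373e-02]), 'qd': array([ 3.08552181e-04,  5.25472935e-04,  2.38089193e-03,  7.07847423e-05,
        1.95645535e-03, -5.07680146e-04]), 'joint_torque': array([-3.05870763e-04, -4.17616403e+01, -3.59925377e+01,  7.73799350e-02,
        4.93691058e-02, -1.88087738e-04]), 'position': array([0.20598641, 0.6158376 , 0.21340835]), 'ee_rot': array([ 5.19678937e-04,  8.11546592e-01,  5.84286848e-01, -8.58929119e-04]), 'force': array([-0.11241544,  0.56800894,  0.98172311]), 'moment': array([ 0.02476616, -0.04145095, -0.00812929]), 'width': 1.0010416670009858}
0.0188
scene {'camera_matrix': array([[421.32934159,   0.        , 257.83396351],
       [  0.        , 421.32934159, 183.13528636],
       [  0.        ,   0.        ,   1.        ]]), 'dist_coeffs': array([0.00474636, 0.        , 0.        , 0.        , 0.        ]), 'R': array([[ 0.60360504,  0.79728212,  0.00147614],
       [ 0.59776825, -0.45133072, -0.66255091],
       [-0.52757377,  0.400
[... 317 characters left out ...]
        ,  0.        ]), 'R': array([[-0.02422697, -0.99946079, -0.02216278],
       [-0.99504614,  0.02624622, -0.09588698],
       [ 0.09641697,  0.01972994, -0.99514547]]), 't': array([-0.02100912,  0.53292925,  0.96600786])}
wrist {'camera_matrix': array([[327.3602367 ,   0.        , 256.43366802],
       [  0.        , 327.3602367 , 187.3010939 ],
       [  0.        ,   0.        ,   1.        ]]), 'dist_coeffs': array([-0.09353122,  0.        ,  0.        ,  0.        ,  0.        ]), 'R': array([[ 0.31702733,  0.94841385, -0.00219889],
       [ 0.91626925, -0.30568215,  0.25886113],
       [ 0.24483532, -0.08408083, -0.96591205]]), 't': array([-0.64941903, -0.0305987 ,  0.39136989])}
```

View pics/scene0.png

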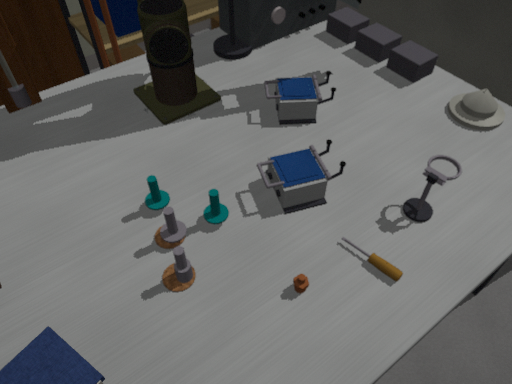

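View pics/top0.png

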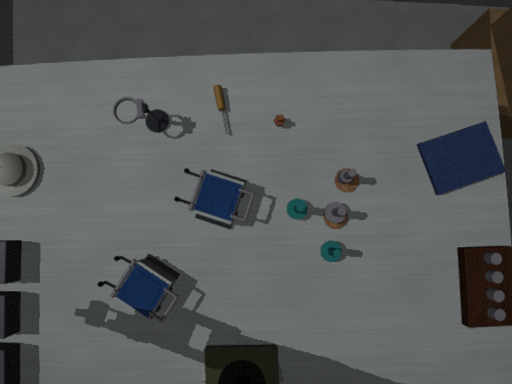

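View pics/wrist0.png

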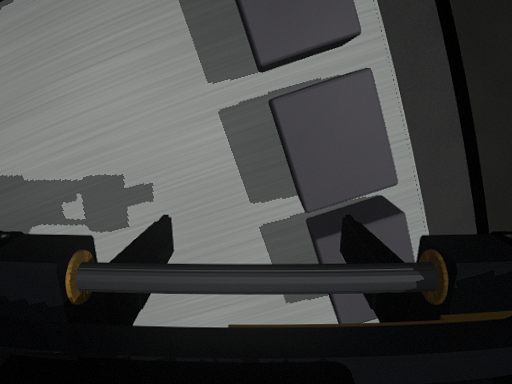

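```bash
python3 - <<'E'
import cv2
a=cv2.imread("pics/scene0.png")[130:310,120:360]; b=cv2.imread("pics/top0.png")[140:270,160:390]
cv2.imwrite("pics/z1.png",cv2.resize(a,None,fx=3.3,fy=3.3,interpolation=2)); cv2.imwrite("pics/z2.png",cv2.resize(b,None,fx=3.4,fy=3.4,interpolation=2))
E
```

```text
(no output)
```

View pics/z1.png

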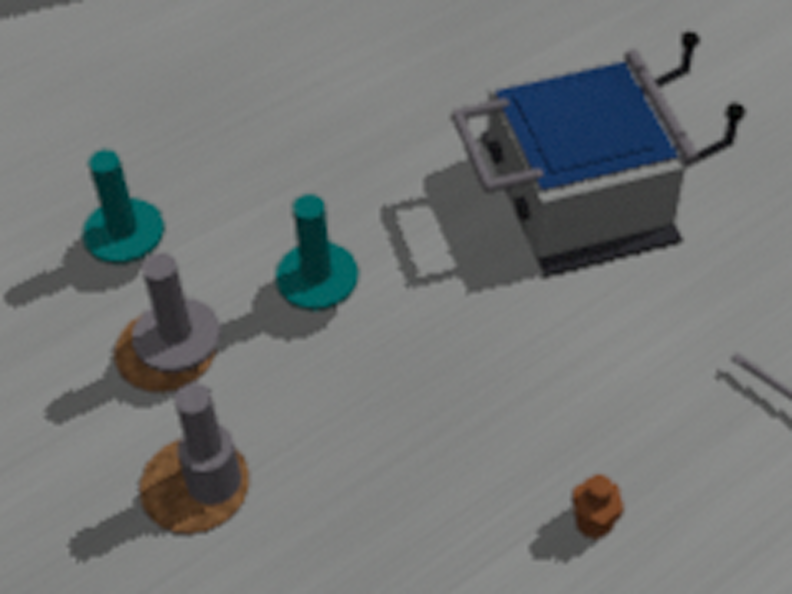

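View pics/z2.png

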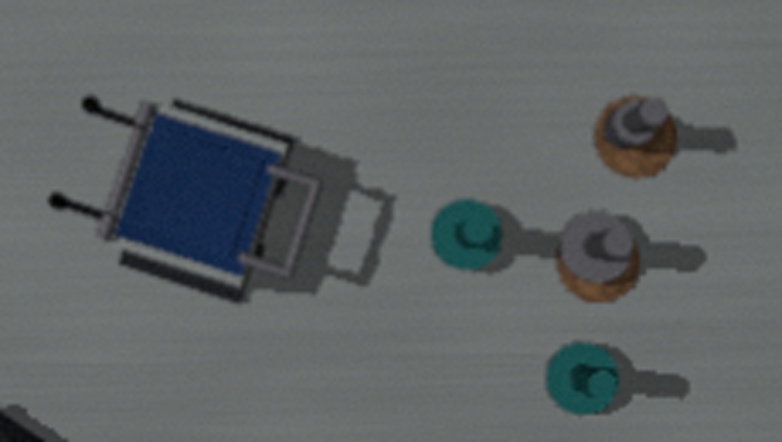

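```bash
cat > h.py <<'E'
import numpy as np, cv2
from cell import status, eyes, arm
def ray(name,px,info=None):
    i=info or eyes.camera_info(name)
    p=cv2.undistortPoints(np.array([[px]],float),i["camera_matrix"],i["dist_coeffs"])[0,0]
    R=i["R"]; return -R.T@i["t"], R.T@np.r_[p,1]
def plane(name,px,z,info=None):
    o,d=ray(name,px,info); return o+d*(z-o[2])/d[2]
def tri(na,pa,nb,pb):
    o1,d1=ray(na,pa);o2,d2=ray(nb,pb)
    A=np.c_[d1,-d2];s=np.linalg.lstsq(A,o2-o1,rcond=None)[0]
    a=o1+d1*s[0];b=o2+d2*s[1];return (a+b)/2,np.linalg.norm(a-b)
def proj(name,X,info=None):
    i=info or eyes.camera_info(name)
    return cv2.projectPoints(np.array(X,float).reshape(-1,3),cv2.Rodrigues(i["R"])[0],i["t"],i["camera_matrix"],i["dist_coeffs"])[0].reshape(-1,2)
E
python3 - <<'E'
from h import *
np.set_printoptions(precision=4,suppress=True)
S=lambda u,v:(120+(u+.5)/3.3-.5,130+(v+.5)/3.3-.5)
T=lambda u,v:(160+(u+.5)/3.4-.5,140+(v+.5)/3.4-.5)
print("stem top",plane("scene",S(161,267),.104),plane("top",T(618,240),.104),tri("scene",S(161,267),"top",T(618,240)))
print("collar",plane("scene",S(176,332),.030),plane("top",T(598,246),.030))
print("strstem",plane("scene",S(194,398),.104),plane("top",T(652,111),.104))
for n,f in (("scene",S),("top",T)):
    im=cv2.cvtColor(cv2.imread(f"pics/{n}0.png"),cv2.COLOR_BGR2HSV)
    m=cv2.inRange(im,(100,120,50),(125,255,255))
    cs=cv2.findContours(m,0,2)[0]
    for c in cs:
        if cv2.contourArea(c)<800: continue
        (cx,cy),_,_=r=cv2.minAreaRect(c)
        q=cv2.approxPolyDP(cv2.convexHull(c),6,True)[:,0]
        P=np.array([plane(n,p.astype(float),.0745) for p in q])
        M=cv2.moments(c);
        print(n,(cx,cy),q.tolist());print(P[:,:2], np.linalg.norm(np.diff(np.r_[P,P[:1]],axis=0),axis=1),plane(n,(M['m10']/M['m00'],M['m01']/M['m00']),.0745))
print("bail scene",plane("scene",S(457,115),.073),plane("scene",S(492,186),.073))
print("bail top",plane("top",T(316,181),.073),plane("top",T(288,271),.073))
E
```

```text
stem top [ 0.4722 -0.2743  0.104 ] [ 0.4703 -0.2744  0.104 ] (array([ 0.4707, -0.2744,  0.1024]), np.float64(0.0010409909706551273))
collar [ 0.4706 -0.275   0.03  ] [ 0.4686 -0.2756  0.03  ]
strstem [ 0.5717 -0.3073  0.104 ] [ 0.5691 -0.3057  0.104 ]
scene (51.5, 355.0) [[0, 383], [0, 371], [47, 327], [103, 377]]
[[ 0.5991 -0.6656]
 [ 0.5793 -0.6603]
 [ 0.5513 -0.5718]
 [ 0.6931 -0.5264]] [0.0205 0.0929 0.1489 0.168 ] [ 0.6166 -0.5912  0.0745]
scene (297.5294189453125, 167.11764526367188) [[309, 149], [324, 177], [284, 186], [271, 158]]
[[ 0.4902  0.1145]
 [ 0.5837  0.0789]
 [ 0.5482 -0.0154]
 [ 0.4574  0.0176]] [0.1001 0.1008 0.0966 0.1023] [0.5213 0.0476 0.0745]
top (141.9131317138672, 290.10443115234375) [[136, 264], [167, 284], [152, 309], [117, 296]]
[[0.3407 0.2734]
 [0.2866 0.1894]
 [0.2214 0.2305]
 [0.2564 0.3256]] [0.0999 0.077  0.1014 0.0992] [0.274  0.2582 0.0745]
top (217.9000244140625, 196.80001831054688) [[206, 174], [241, 185], [230, 220], [194, 208]]
[[ 0.5794  0.0809]
 [ 0.5467 -0.0138]
 [ 0.453   0.0178]
 [ 0.4876  0.1146]] [0.1002 0.0989 0.1028 0.0978] [0.5165 0.0503 0.0745]
top (461.8951416015625, 157.20379638671875) [[484, 122], [505, 170], [438, 193], [419, 144]]
[[ 0.7062 -0.6963]
 [ 0.5694 -0.7433]
 [ 0.5108 -0.5475]
 [ 0.6472 -0.5051]] [0.1446 0.2043 0.1428 0.2   ] [ 0.6068 -0.6215  0.0745]
bail scene [ 0.4548 -0.0206  0.073 ] [ 0.5257 -0.0431  0.073 ]
bail top [ 0.5246 -0.0446  0.073 ] [ 0.4538 -0.0207  0.073 ]
```

```bash
R='{"linear":[-0.73,0.66,0],"dr":[0,0,0],"claw":0.75}'; python3 -m jog '[{"linear":[-0.73,0.66,0],"dr":[0,0,0],"claw":0.75},{"linear":[-0.73,0.66,0],"dr":[0,0,0],"claw":0.75},{"linear":[-0.73,0.66,0],"dr":[0,0,0],"claw":0.75},{"linear":[-0.73,0.66,0],"dr":[0,0,0],"claw":0.75},{"linear":[-0.73,0.66,0],"dr":[0,0,0],"claw":0.75},{"linear":[-0.73,0.66,0],"dr":[0,0,0],"claw":0.75},{"linear":[-0.73,0.66,0],"dr":[0,0,0],"claw":0.75},{"linear":[-0.73,0.66,0],"dr":[0,0,0],"claw":0.75}]' 15
```

```text
time: 0.95
position: [0.301, 0.3987, 0.2143]
ee_rot: [0.0, 0.811, 0.584, -0.0]
force: [-0.1, -1.0, -0.0]
width: 0.385
```

```bash
python3 -m jog '[{"linear":[-0.73,0.66,0],"dr":[0,0,0],"claw":0.75},{"linear":[-0.73,0.66,0],"dr":[0,0,0],"claw":0.75},{"linear":[-0.73,0.66,0],"dr":[0,0,0],"claw":0.75},{"linear":[-0.73,0.66,0],"dr":[0,0,0],"claw":0.75},{"linear":[-0.73,0.66,0],"dr":[0,0,0],"claw":0.75},{"linear":[-0.73,0.66,0],"dr":[0,0,0],"claw":0.75},{"linear":[-0.73,0.66,0],"dr":[0,0,0],"claw":0.75},{"linear":[-0.73,0.66,0],"dr":[0,0,0],"claw":0.75}]' 15
```

```text
time: 1.75
position: [0.3956, 0.1824, 0.2145]
ee_rot: [-0.0, 0.812, 0.584, -0.0]
force: [0.6, -0.8, 0.3]
width: 0.249
```

```bash
python3 -m jog '[{"linear":[-0.85,0.655,0],"dr":[0,0,0],"claw":0.75},{"linear":[-0.85,0.655,0],"dr":[0,0,0],"claw":0.75},{"linear":[-0.85,0.655,0],"dr":[0,0,0],"claw":0.75},{"linear":[-0.85,0.655,0],"dr":[0,0,0],"claw":0.75},{"linear":[-0.85,0.655,0],"dr":[0,0,0],"claw":0.75},{"linear":[-0.85,0.655,0],"dr":[0,0,0],"claw":0.75},{"linear":[-0.85,0.655,0],"dr":[0,0,0],"claw":0.75},{"linear":[-0.85,0.655,0],"dr":[0,0,-0.1],"claw":0.75}]' 15; python3 - <<'E'
from h import *
print(status.observe()['position'])
cv2.imwrite("pics/w1.png",eyes.read_camera("wrist")[:,:,::-1])
cv2.imwrite("pics/t1.png",eyes.read_camera("top")[:,:,::-1])
E
```

```text
time: 2.55
position: [0.4799, -0.061, 0.2144]
ee_rot: [-0.0, 0.808, 0.589, -0.0]
force: [-1.1, 0.0, 0.5]
width: 0.251
[ 0.47989882 -0.06102156  0.21439591]
```

View pics/w1.png

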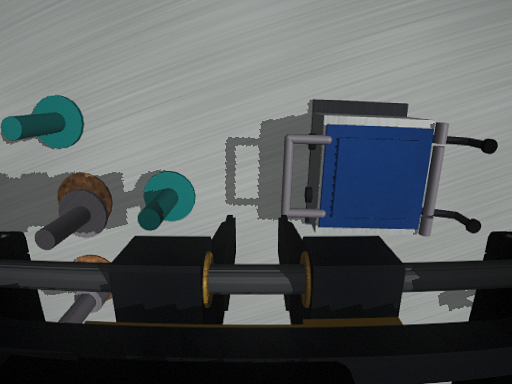

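```bash
python3 - <<'E'
from h import *
np.set_printoptions(precision=4,suppress=True)
im=cv2.imread("pics/w1.png")
cv2.imwrite("pics/z3.png",cv2.resize(im[90:250,220:500],None,fx=2.8,fy=2.8,interpolation=2))
m=cv2.inRange(cv2.cvtColor(im,cv2.COLOR_BGR2HSV),(100,120,50),(125,255,255))
c=max(cv2.findContours(m,0,2)[0],key=cv2.contourArea)
q=cv2.approxPolyDP(cv2.convexHull(c),8,True)[:,0]
P=np.array([plane("wrist",p.astype(float),.0745) for p in q]);print(q.tolist(),P[:,:2]);d=np.diff(np.r_[P,P[:1]],axis=0);print(np.degrees(np.arctan2(d[:,1],d[:,0])),np.linalg.norm(d,axis=1))
for p in ((288,139),(286,213)): print(plane("wrist",p,.073))
E
```

```text
[[327, 125], [433, 129], [417, 228], [319, 226]] [[ 0.454   0.0164]
 [ 0.4885  0.1149]
 [ 0.5848  0.0801]
 [ 0.5498 -0.0176]]
[  70.6982  -19.8452 -109.7096  160.4802] [0.1044 0.1024 0.1038 0.1017]
[ 0.4556 -0.0224  0.073 ]
[ 0.5264 -0.0457  0.073 ]
```

View pics/z3.png

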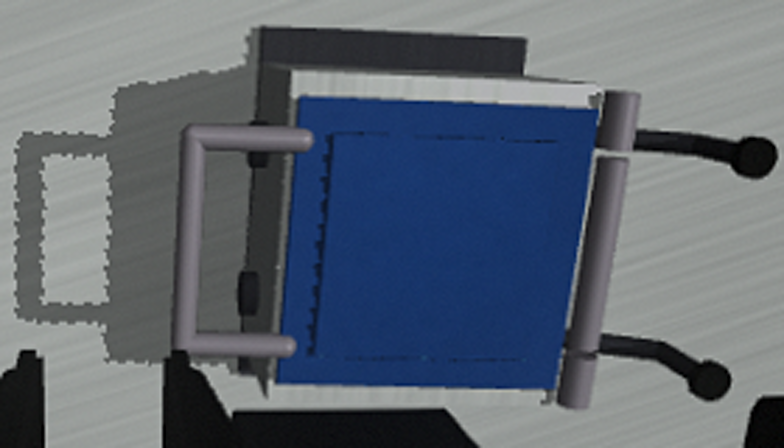

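```bash
python3 -m jog '[{"linear":[0.5,0.02,0],"dr":[0,0,0.26],"claw":0.75},{"linear":[0.49,0.02,0],"dr":[0,0,0],"claw":0.75},{"linear":[0,0,0.75],"dr":[0,0,0],"claw":0.75},{"linear":[0,0,0.75],"dr":[0,0,0],"claw":0.75},{"linear":[0,0,0.75],"dr":[0,0,0],"claw":0.75},{"linear":[0,0,0.75],"dr":[0,0,0],"claw":0.75},{"linear":[0,0,0.75],"dr":[0,0,0],"claw":0.75},{"linear":[0,0,0],"dr":[0,0,0],"claw":0.75}]'; python3 - <<'E'
from h import *
s=status.observe();print(s['position'],s['ee_rot'],s['force'])
cv2.imwrite("pics/w2.png",eyes.read_camera("wrist")[:,:,::-1])
cv2.imwrite("pics/s2.png",cv2.resize(eyes.read_camera("scene")[110:240,200:370,::-1],None,fx=4,fy=4,interpolation=2))
E
```

```text
time: 3.45
position: [0.4877, -0.0303, 0.0985]
ee_rot: [-0.003, 0.817, 0.577, -0.003]
force: [0.3, 0.1, 0.3]
width: 0.246
[ 0.48767392 -0.0302993   0.09853053] [-0.00264192  0.81654505  0.57727021 -0.00251163] [0.28505123 0.13154825 0.27494112]
```

View pics/w2.png

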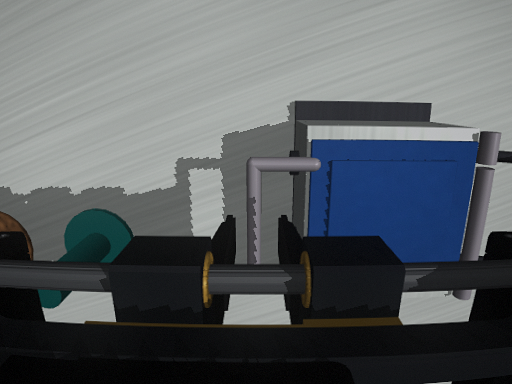

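View pics/s2.png

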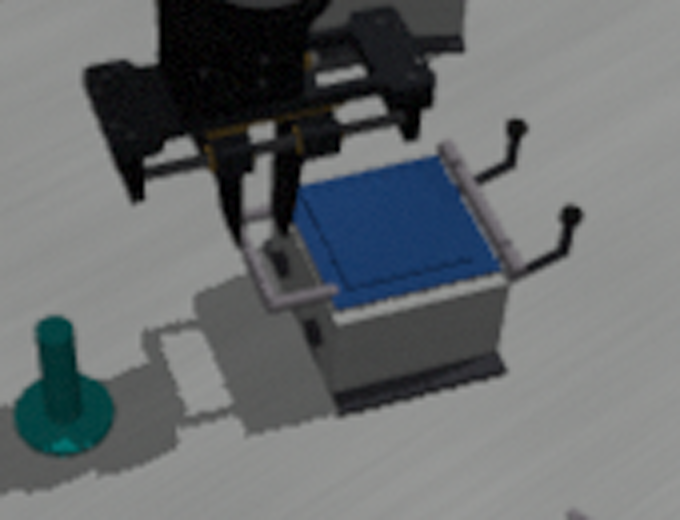

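```bash
python3 -m jog '[{"linear":[-0.06,0.1,0.66],"dr":[0,0,0],"claw":0.75},{"linear":[0,0,0.66],"dr":[0,0,0],"claw":0.75},{"linear":[0,0,0],"dr":[0,0,0],"claw":0.75},{"linear":[0,0,0],"dr":[0,0,0],"claw":1},{"linear":[0,0,0],"dr":[0,0,0],"claw":1},{"linear":[0,0,0],"dr":[0,0,0],"claw":1},{"linear":[0,0,0],"dr":[0,0,0],"claw":1}]' 15; python3 - <<'E'
from h import *
import json
s=status.observe();p=s['position'];print(p,s['ee_rot'],s['force'],s['width']*95)
R=0.1485
# arc increments in tool x (along well y), z up
th=np.linspace(0,2.5,21)
X=-R*np.cos(th);Z=R*np.sin(th)
print(np.round(np.c_[th[1:],np.diff(X)/.03,-np.diff(Z)/.03],2))
E
```

```text
time: 4.25
position: [0.4941, -0.0346, 0.0644]
ee_rot: [0.001, 0.817, 0.576, 0.001]
force: [-0.0, 1.2, 4.9]
width: 0.089
[ 0.49412761 -0.03459156  0.06436187] [0.00089809 0.81711588 0.57647119 0.00133934] [-0.02232637  1.19886778  4.93185756] 8.449223297635221
[[ 0.12  0.04 -0.62]
 [ 0.25  0.12 -0.61]
 [ 0.38  0.19 -0.59]
 [ 0.5   0.26 -0.56]
 [ 0.62  0.33 -0.52]
 [ 0.75  0.39 -0.48]
 [ 0.88  0.45 -0.43]
 [ 1.    0.5  -0.37]
 [ 1.12  0.54 -0.3 ]
 [ 1.25  0.57 -0.23]
 [ 1.38  0.6  -0.16]
 [ 1.5   0.61 -0.08]
 [ 1.62  0.62 -0.01]
 [ 1.75  0.61  0.07]
 [ 1.88  0.6   0.15]
 [ 2.    0.58  0.22]
 [ 2.12  0.55  0.29]
 [ 2.25  0.5   0.36]
 [ 2.38  0.46  0.42]
 [ 2.5   0.4   0.47]]
```

```bash
python3 -m jog '[{"linear":[0.04,0,-0.62],"dr":[0,0,0],"claw":1},{"linear":[0.12,0,-0.61],"dr":[0,0,0],"claw":1},{"linear":[0.19,0,-0.59],"dr":[0,0,0],"claw":1},{"linear":[0,0,0],"dr":[0,0,0],"claw":1}]' 15; python3 - <<'E'
from h import *
s=status.observe();p=s['position'];print(p,s['ee_rot'],s['force'],s['width']*95)
cv2.imwrite("pics/s3.png",cv2.resize(eyes.read_camera("scene")[80:240,200:370,::-1],None,fx=3.5,fy=3.5,interpolation=2))
E
```

```text
time: 4.65
position: [0.4973, -0.0248, 0.1195]
ee_rot: [0.001, 0.817, 0.577, 0.001]
force: [1.1, -2.0, -0.4]
width: 0.087
[ 0.49729687 -0.02478714  0.11949905] [0.00117562 0.81692085 0.57674787 0.00091349] [ 1.12355957 -1.95715361 -0.44416971] 8.228972498881133
```

View pics/s3.png

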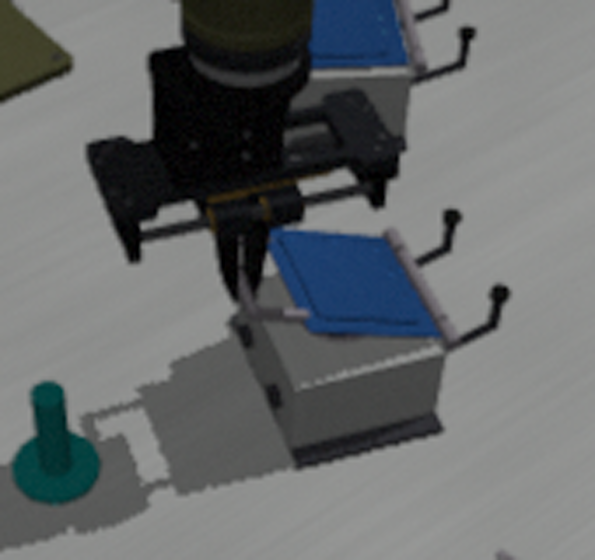

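```bash
python3 -m jog '[{"linear":[0.26,0,-0.56],"dr":[0,0,0],"claw":1},{"linear":[0.33,0,-0.52],"dr":[0,0,0],"claw":1},{"linear":[0.39,0,-0.48],"dr":[0,0,0],"claw":1},{"linear":[0.45,0,-0.43],"dr":[0,0,0],"claw":1},{"linear":[0.5,0,-0.37],"dr":[0,0,0],"claw":1},{"linear":[0.54,0,-0.3],"dr":[0,0,0],"claw":1},{"linear":[0,0,0],"dr":[0,0,0],"claw":1}]' 15
```

```text
time: 5.4
position: [0.5219, 0.0446, 0.1996]
ee_rot: [0.002, 0.817, 0.577, -0.0]
force: [-5.6, -5.4, 11.4]
width: 0.088
```

```bash
python3 -m jog '[{"linear":[0.55,0,-0.29],"dr":[0,0,0],"claw":1},{"linear":[0.6,0,-0.2],"dr":[0,0,0],"claw":1},{"linear":[0.61,0,-0.1],"dr":[0,0,0],"claw":1},{"linear":[0.62,0,-0.01],"dr":[0,0,0],"claw":1},{"linear":[0,0,0],"dr":[0,0,0],"claw":1}]' 12; python3 - <<'E'
from h import *
s=status.observe();p=s['position'];print(p,s['ee_rot'],s['force'],s['width']*95)
cv2.imwrite("pics/s4.png",cv2.resize(eyes.read_camera("scene")[60:240,200:370,::-1],None,fx=3.3,fy=3.3,interpolation=2))
E
```

```text
time: 5.9
position: [0.546, 0.1133, 0.2146]
ee_rot: [0.0, 0.817, 0.577, 0.001]
force: [1.1, -0.6, 3.4]
width: 0.091
[0.54603836 0.11333511 0.21457519] [4.33168149e-04 8.16625261e-01 5.77167799e-01 5.72777900e-04] [ 1.08637548 -0.60182849  3.37296055] 8.601185759212118
```

View pics/s4.png

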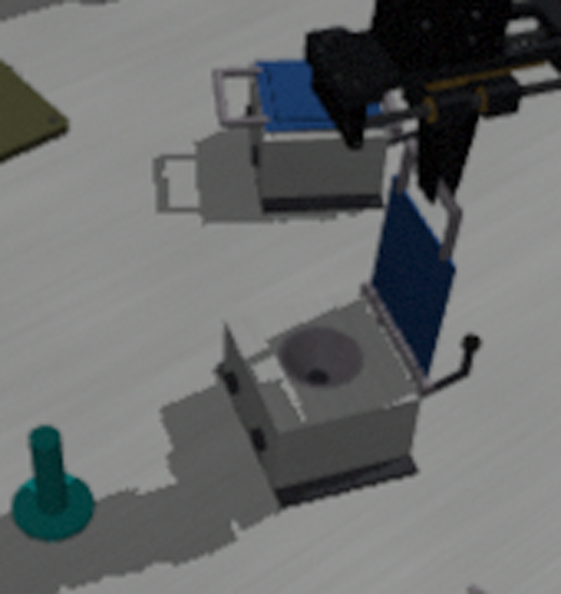

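```bash
python3 -m jog '[{"linear":[0.54,0,0.08],"dr":[0,0,0],"claw":1},{"linear":[0.53,0,0.13],"dr":[0,0,0],"claw":1},{"linear":[0.51,0,0.18],"dr":[0,0,0],"claw":1},{"linear":[0.49,0,0.23],"dr":[0,0,0],"claw":1},{"linear":[0.46,0,0.28],"dr":[0,0,0],"claw":1},{"linear":[0,0,0],"dr":[0,0,0],"claw":1}]' 15;python3 - <<'E'
from h import *
s=status.observe();p=s['position'];print(p,s['ee_rot'],s['force'],s['width']*95)
y=np.array([.3355,.942]);print((p[:2]-[.539,.1067])@y, p[2]-.073)
cv2.imwrite("pics/s5.png",cv2.resize(eyes.read_camera("scene")[60:240,220:390,::-1],None,fx=3.3,fy=3.3,interpolation=2))
E
```

```text
time: 6.55
position: [0.5712, 0.1859, 0.1862]
ee_rot: [-0.0, 0.817, 0.577, 0.0]
force: [4.8, 1.0, 0.5]
width: 0.089
[0.57115763 0.18594547 0.18615389] [-3.35867240e-04  8.16694224e-01  5.77070439e-01  3.73199245e-04] [4.83555642 0.97011892 0.46086317] 8.482856434430861
0.08543812076578482 0.11315389325109622
```

View pics/s5.png

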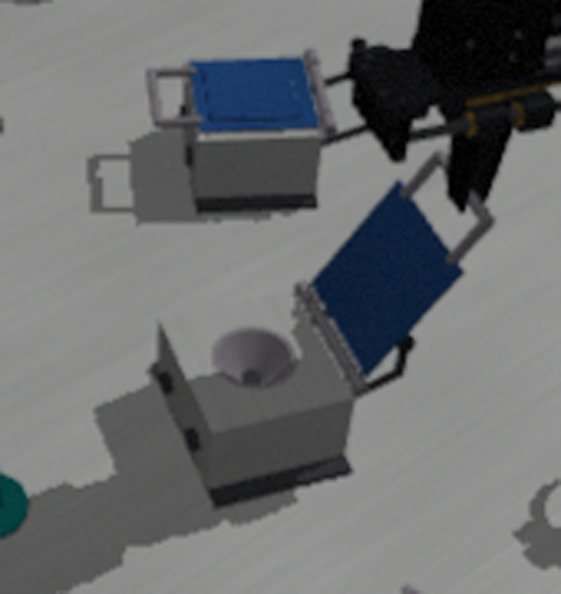

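```bash
python3 -m jog '[{"linear":[0.3,0,0.23],"dr":[0,0,0],"claw":1},{"linear":[0.29,0,0.26],"dr":[0,0,0],"claw":1},{"linear":[0.27,0,0.28],"dr":[0,0,0],"claw":1},{"linear":[0.26,0,0.3],"dr":[0,0,0],"claw":1},{"linear":[0.03,0,0.05],"dr":[0,0,0],"claw":1},{"linear":[0,0,0],"dr":[0,0,0],"claw":1},{"linear":[0,0,0],"dr":[0,0,0],"claw":1}]' 15;python3 - <<'E'
from h import *
s=status.observe();p=s['position'];print(p,s['ee_rot'],s['force'],s['width']*95)
y=np.array([.3355,.942]);print((p[:2]-[.539,.1067])@y, p[2]-.073)
cv2.imwrite("pics/s6.png",cv2.resize(eyes.read_camera("scene")[60:240,220:390,::-1],None,fx=3.3,fy=3.3,interpolation=2))
E
```

```text
time: 7.3
position: [0.582, 0.2165, 0.1541]
ee_rot: [-0.0, 0.817, 0.576, -0.0]
force: [2.8, 1.1, -0.0]
width: 0.088
[0.58199414 0.21652385 0.15406348] [-1.93003108e-04  8.17117958e-01  5.76470455e-01 -1.42977784e-04] [ 2.80536229  1.11061594 -0.00930353] 8.35822010389435
0.11787860005659945 0.08106347707551385
```

View pics/s6.png

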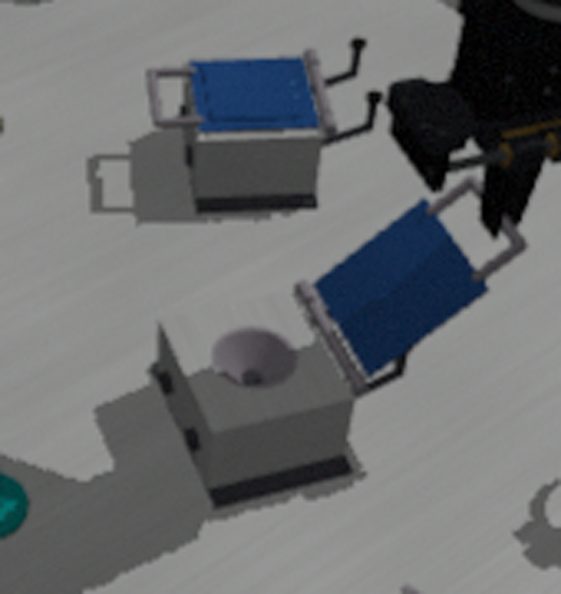

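```bash
python3 -m jog '[{"linear":[0.06,0,0.1],"dr":[0,0,0],"claw":1},{"linear":[0.06,0,0.1],"dr":[0,0,0],"claw":1},{"linear":[0,0,0],"dr":[0,0,0],"claw":1},{"linear":[0,0,0],"dr":[0,0,0],"claw":1}]' 15
```

```text
time: 7.75
position: [0.5828, 0.2179, 0.1517]
ee_rot: [0.001, 0.817, 0.576, -0.002]
force: [-6.1, -7.7, 15.4]
width: 0.085
```

```bash
python3 -m jog '[{"linear":[0,0,0],"dr":[0,0,0],"claw":0.78},{"linear":[0,0,0],"dr":[0,0,0],"claw":0.78},{"linear":[0,0,0],"dr":[0,0,0],"claw":0.78},{"linear":[0,0,-0.3],"dr":[0,0,0],"claw":0.78},{"linear":[0,0,-0.6],"dr":[0,0,0],"claw":0.78},{"linear":[0,0,-1],"dr":[0,0,0],"claw":0.78},{"linear":[0,0,-1],"dr":[0,0,0],"claw":0.78}]' 15;python3 - <<'E'
from h import *
s=status.observe();p=s['position'];print(p,s['ee_rot'],s['force'],s['width']*95)
cv2.imwrite("pics/s7.png",cv2.resize(eyes.read_camera("scene")[60:240,200:390,::-1],None,fx=3.3,fy=3.3,interpolation=2))
E
```

```text
time: 8.45
position: [0.5827, 0.2197, 0.2358]
ee_rot: [-0.0, 0.817, 0.577, -0.001]
force: [0.2, -0.4, -0.8]
width: 0.217
[0.58268076 0.21969954 0.23581861] [-4.17177825e-04  8.17075688e-01  5.76529539e-01 -9.14328598e-04] [ 0.1590212  -0.41618654 -0.79974459] 20.598897351582373
```

View pics/s7.png

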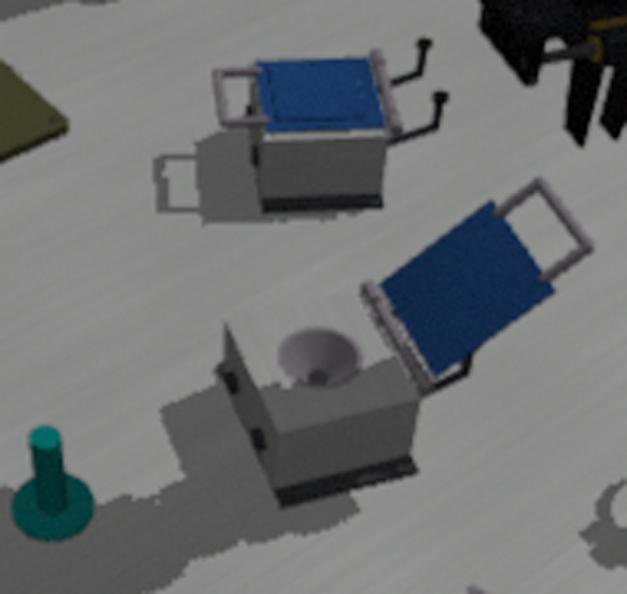

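```bash
python3 -m jog '[{"linear":[-1,0.03,0],"dr":[0,0,0],"claw":0.53},{"linear":[-1,0.03,0],"dr":[0,0,0],"claw":0.53},{"linear":[-1,0.03,0],"dr":[0,0,0],"claw":0.53},{"linear":[-1,0.03,0],"dr":[0,0,0],"claw":0.53},{"linear":[-1,0.03,0],"dr":[0,0,0],"claw":0.53},{"linear":[-1,0.03,0],"dr":[0,0,0],"claw":0.53},{"linear":[-1,0.03,0],"dr":[0,0,0],"claw":0.53},{"linear":[-1,0.03,0],"dr":[0,0,0],"claw":0.53}]'; python3 -m jog '[{"linear":[-1,0.03,0],"dr":[0,0,0],"claw":0.53},{"linear":[-1,0.03,0],"dr":[0,0,0],"claw":0.53},{"linear":[-0.3,0,0],"dr":[0,0,0],"claw":0.53},{"linear":[0,0,0],"dr":[0,0,0],"claw":0.53}]'; python3 - <<'E'
from h import *
s=status.observe();p=s['position'];print(p,s['ee_rot'],s['force'],s['width']*95)
import pickle
pickle.dump(eyes.camera_info("wrist"),open("w3.pkl","wb"))
a=eyes.read_camera("wrist")[:,:,::-1]
cv2.imwrite("pics/w3.png",a);cv2.imwrite("pics/w3b.png",cv2.resize(a,None,fx=1.55,fy=1.55,interpolation=2))
cv2.imwrite("pics/t3.png",eyes.read_camera("top")[:,:,::-1])
E
```

```text
time: 9.3
position: [0.509, -0.0097, 0.2355]
ee_rot: [-0.0, 0.817, 0.577, 0.0]
force: [1.0, -0.2, 0.3]
width: 0.472
time: 9.7
position: [0.4879, -0.075, 0.2355]
ee_rot: [-0.0, 0.818, 0.576, 0.0]
force: [-0.7, 0.2, 0.6]
width: 0.473
[ 0.48793895 -0.07502106  0.23548101] [-7.71812376e-05  8.17726507e-01  5.75606908e-01  2.04246061e-04] [-0.74206672  0.19672594  0.64399333] 44.97980133264788
```

View pics/w3b.png

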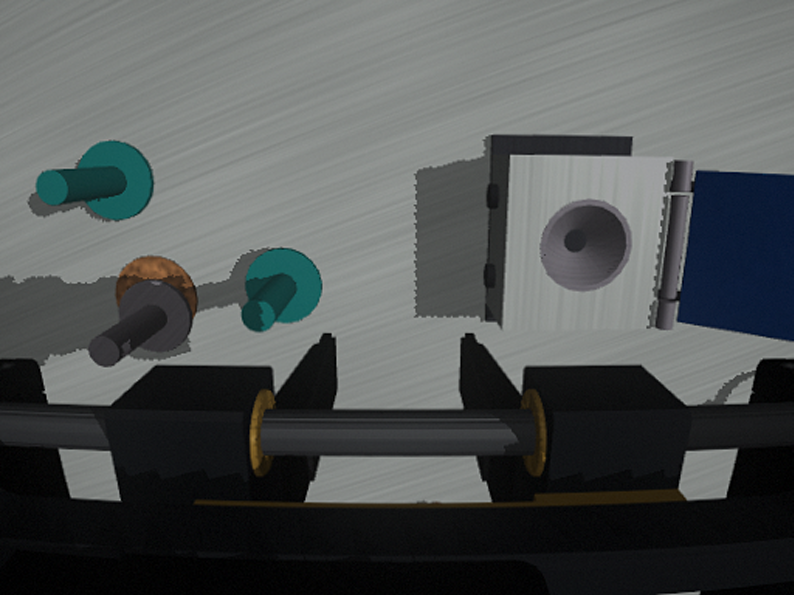

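```bash
python3 - <<'E'
from h import *
import pickle
np.set_printoptions(precision=4,suppress=True)
info=pickle.load(open("w3.pkl","rb"))
im=cv2.imread("pics/w3.png")
g=cv2.cvtColor(im,cv2.COLOR_BGR2GRAY)
c=cv2.resize(im[120:200,330:430],None,fx=7,fy=7,interpolation=2)
roi=g[122:196,336:420]; print(roi[37,::4], roi[::4,40])
for th in (120,140,150):
  m=(roi<th).astype(np.uint8)
  cs=[k for k in cv2.findContours(m,0,1)[0] if cv2.contourArea(k)>1500]
  for k in cs:
    x,y,w,h=cv2.boundingRect(k)
    k=cv2.convexHull(k); e=cv2.fitEllipse(k); print(th,e,cv2.contourArea(k),(x,y,w,h))
    print(plane("wrist",(e[0][0]+336,e[0][1]+122),.07,info))
print("stem",plane("wrist",(67,226.),.104,info))
print("collar",plane("wrist",(153/1.55,315/1.55),.030,info))
cv2.imwrite("pics/z5.png",c)
t=cv2.imread("pics/t3.png");cv2.imwrite("pics/z6.png",cv2.resize(t[160:240,160:370],None,fx=3.8,fy=3.8,interpolation=2))
E
```

```text
[150 143 147 123 100 101  98  89  42  41  46  61  57  53  52  50  49 104
 152 153 152] [157 157 108  59  55  54  47  41  40  40  77  81  88  90  90  91  98 147
 147]
120 ((41.46810531616211, 35.85160827636719), (56.73310852050781, 61.372596740722656), 44.52302169799805) 2704.0 (12, 7, 60, 59)
[0.5181 0.0501 0.07  ]
140 ((41.52492904663086, 35.830589294433594), (57.70857238769531, 62.256591796875), 42.856571197509766) 2791.0 (12, 6, 60, 61)
[0.5181 0.0502 0.07  ]
150 ((36.08213806152344, 47.241703033447266), (85.8531494140625, 110.84294128417969), 140.68942260742188) 5120.5 (0, 0, 84, 74)
[0.5281 0.0415 0.07  ]
stem [ 0.47   -0.2743  0.104 ]
collar [ 0.469  -0.2746  0.03  ]
```

View pics/z6.png

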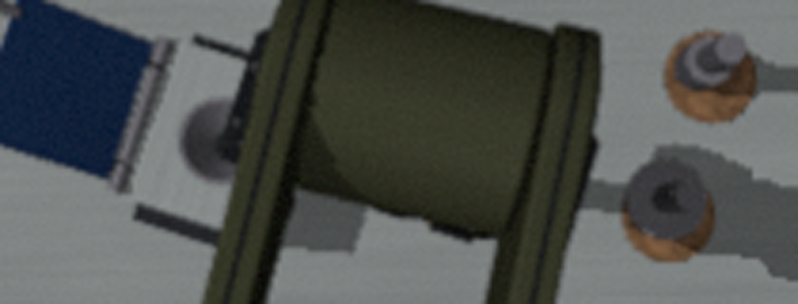

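View pics/z5.png

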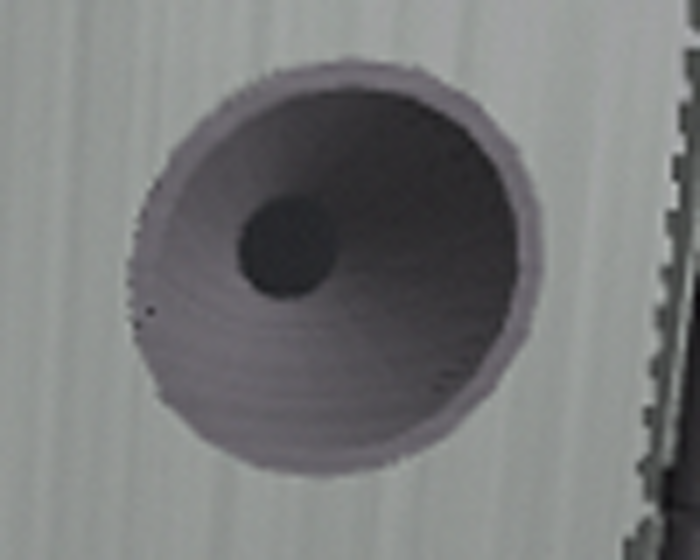

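```bash
python3 -m jog '[{"linear":[-0.92,0.24,0],"dr":[0,0,0],"claw":0.53},{"linear":[-0.92,0.24,0],"dr":[0,0,0],"claw":0.53},{"linear":[-0.92,0.24,0],"dr":[0,0,0],"claw":0.53},{"linear":[-0.92,0.24,0],"dr":[0,0,0],"claw":0.53},{"linear":[-0.92,0.24,0],"dr":[0,0,0],"claw":0.53},{"linear":[-0.92,0.24,0],"dr":[0,0,0],"claw":0.53},{"linear":[-0.92,0.24,0],"dr":[0,0,0],"claw":0.53},{"linear":[0,0,0],"dr":[0,0,0],"claw":0.53}]'; python3 - <<'E'
from h import *
s=status.observe();p=s['position'];print(p,s['ee_rot'],s['force'],s['width']*95)
a=eyes.read_camera("wrist")[:,:,::-1]
cv2.imwrite("pics/w4.png",a)
E
```

```text
time: 10.6
position: [0.4713, -0.2747, 0.2351]
ee_rot: [-0.0, 0.818, 0.576, -0.0]
force: [0.6, 0.2, -0.2]
width: 0.47
[ 0.47126724 -0.27468829  0.23510946] [-8.76873273e-05  8.17546487e-01  5.75862575e-01 -1.67325505e-04] [ 0.60543776  0.21788416 -0.19781983] 44.68464952682194
```

View pics/w4.png

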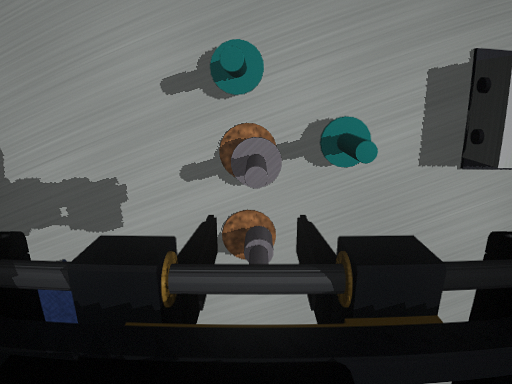

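```bash
python3 - <<'E'
from h import *
print(plane("wrist",(256.5,177.5),.104))
E
python3 -m jog '[{"linear":[0,0,0.8],"dr":[0,0,0],"claw":0.53},{"linear":[0,0,0.8],"dr":[0,0,0],"claw":0.53},{"linear":[0,0,0.8],"dr":[0,0,0],"claw":0.53},{"linear":[0,0,0.8],"dr":[0,0,0],"claw":0.53},{"linear":[0,0,0],"dr":[0,0,0],"claw":0.53}]'; python3 - <<'E'
from h import *
s=status.observe();p=s['position'];print(p,s['ee_rot'],s['force'],s['width']*95)
a=eyes.read_camera("scene")[150:310,100:300,::-1]
cv2.imwrite("pics/s8.png",cv2.resize(a,None,fx=3.5,fy=3.5,interpolation=2))
E
```

```text
[ 0.47098772 -0.2725331   0.104     ]
time: 11.15
position: [0.4692, -0.27, 0.1352]
ee_rot: [-0.004, 0.817, 0.577, -0.001]
force: [-0.3, 0.5, -1.0]
width: 0.471
[ 0.46923335 -0.26997009  0.13524181] [-0.00387458  0.8165027   0.57732769 -0.00102983] [-0.32120055  0.47992206 -1.04697582] 44.74912450439254
```

View pics/s8.png

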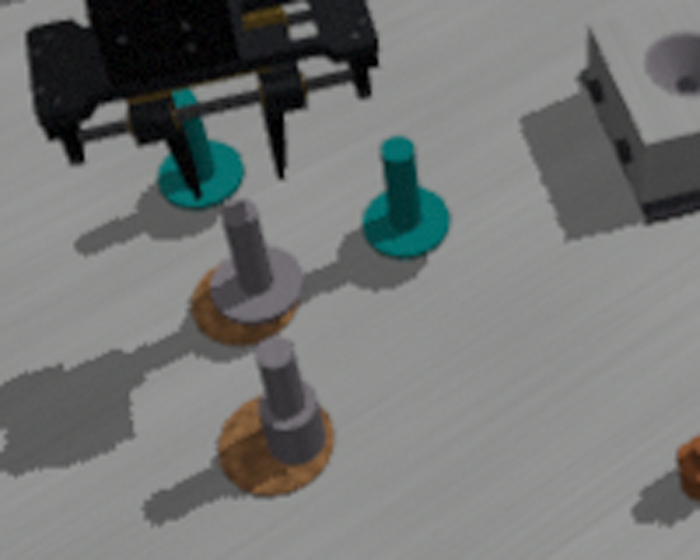

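```bash
python3 -m jog '[{"linear":[0,0,0],"dr":[0,0,0],"claw":0.53},{"linear":[0,0,0],"dr":[0,0,0],"claw":0.53}]'; python3 -m jog '[{"linear":[0.03,0,0.4],"dr":[0,0,0],"claw":0.53},{"linear":[0,0,0.4],"dr":[0,0,0],"claw":0.53},{"linear":[0,0,0.4],"dr":[0,0,0],"claw":0.53},{"linear":[0,0,0.4],"dr":[0,0,0],"claw":0.53},{"linear":[0,0,0.4],"dr":[0,0,0],"claw":0.53},{"linear":[0,0,0.35],"dr":[0,0,0],"claw":0.53},{"linear":[0,0,0],"dr":[0,0,0],"claw":0.53},{"linear":[0,0,0],"dr":[0,0,0],"claw":0.53}]'; python3 - <<'E'
from h import *
s=status.observe();p=s['position'];print(p,s['ee_rot'],s['force'],s['width']*95)
a=eyes.read_camera("scene")[150:310,100:300,::-1]
cv2.imwrite("pics/s9.png",cv2.resize(a,None,fx=3.5,fy=3.5,interpolation=2))
E
```

```text
time: 11.4
position: [0.4721, -0.2735, 0.1414]
ee_rot: [0.001, 0.817, 0.577, 0.001]
force: [-0.3, 0.2, 0.1]
width: 0.468
time: 12.2
position: [0.4711, -0.2725, 0.0686]
ee_rot: [-0.0, 0.817, 0.576, -0.0]
force: [0.4, -0.1, 0.6]
width: 0.474
[ 0.47107851 -0.27248925  0.06855955] [-2.49138902e-04  8.17127872e-01  5.76456391e-01 -8.89813998e-05] [ 0.43371615 -0.10596291  0.57255852] 45.038372444366075
```

View pics/s9.png

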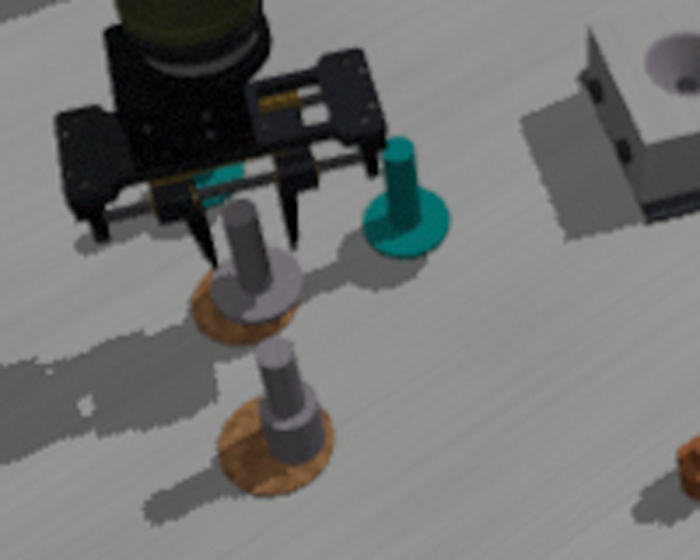

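```bash
python3 -m jog '[{"linear":[-0.06,-0.02,0],"dr":[0,0,0],"claw":0.65},{"linear":[0,0,0],"dr":[0,0,0],"claw":0.7},{"linear":[0,0,0],"dr":[0,0,0],"claw":0.75},{"linear":[0,0,0],"dr":[0,0,0],"claw":0.8},{"linear":[0,0,0],"dr":[0,0,0],"claw":0.85},{"linear":[0,0,0],"dr":[0,0,0],"claw":0.9}]' 25; python3 -m jog '[{"linear":[0,0,0],"dr":[0,0,0],"claw":1},{"linear":[0,0,0],"dr":[0,0,0],"claw":1}]' 30
```

```text
time: 12.85
position: [0.4701, -0.2743, 0.0692]
ee_rot: [0.0, 0.817, 0.576, -0.0]
force: [0.4, 0.2, 1.3]
width: 0.229
time: 13.05
position: [0.4701, -0.2743, 0.0692]
ee_rot: [0.0, 0.817, 0.577, -0.0]
force: [-0.7, -1.2, 1.3]
width: 0.227
```

```bash
python3 -m jog '[{"linear":[0,0,-0.3],"dr":[0,0,0],"claw":1},{"linear":[0,0,-0.6],"dr":[0,0,0],"claw":1},{"linear":[0,0,-0.8],"dr":[0,0,0],"claw":1},{"linear":[0,0,-0.8],"dr":[0,0,0],"claw":1},{"linear":[0,0,-0.8],"dr":[0,0,0],"claw":1},{"linear":[0,0,-0.8],"dr":[0,0,0],"claw":1},{"linear":[0,0,-0.4],"dr":[0,0,0],"claw":1},{"linear":[0,0,0],"dr":[0,0,0],"claw":1}]' 30; python3 - <<'E'
from h import *
s=status.observe();p=s['position'];print(p,s['ee_rot'],s['force'],s['width']*95)
d=np.array([.518,.050])-p[:2];q=s['ee_rot']
a=2*q[1]*q[1]-1;b=2*q[1]*q[2];print(a,b,d@[a,b],d@[b,-a])
a=eyes.read_camera("scene")[100:310,100:340,::-1]
cv2.imwrite("pics/s10.png",cv2.resize(a,None,fx=2.8,fy=2.8,interpolation=2))
E
```

```text
time: 13.85
position: [0.4707, -0.2744, 0.2057]
ee_rot: [0.002, 0.817, 0.577, 0.001]
force: [-0.9, -0.5, -2.1]
width: 0.228
[ 0.47074836 -0.27436109  0.20573394] [1.50516357e-03 8.17089128e-01 5.76509019e-01 6.65386631e-04] [-0.89719245 -0.47034024 -2.14799717] 21.704213452014994
0.3352692848654186 0.9421185032265061 0.32142861335212064 -0.06423166437465262
```

View pics/s10.png

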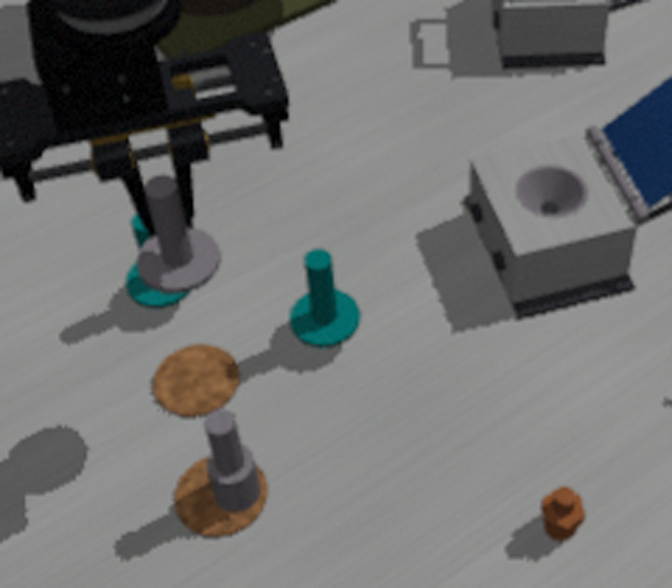

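```bash
python3 -m jog '[{"linear":[0.67,-0.134,0],"dr":[0,0,0],"claw":1},{"linear":[0.67,-0.134,0],"dr":[0,0,0],"claw":1},{"linear":[0.67,-0.134,0],"dr":[0,0,0],"claw":1},{"linear":[0.67,-0.134,0],"dr":[0,0,0],"claw":1},{"linear":[0.67,-0.134,0],"dr":[0,0,0],"claw":1},{"linear":[0.67,-0.134,0],"dr":[0,0,0],"claw":1},{"linear":[0.67,-0.134,0],"dr":[0,0,0],"claw":1},{"linear":[0.67,-0.134,0],"dr":[0,0,0],"claw":1}]' 30;  python3 -m jog '[{"linear":[0.67,-0.134,0],"dr":[0,0,0],"claw":1},{"linear":[0.67,-0.134,0],"dr":[0,0,0],"claw":1},{"linear":[0.67,-0.134,0],"dr":[0,0,0],"claw":1},{"linear":[0.67,-0.134,0],"dr":[0,0,0],"claw":1},{"linear":[0.67,-0.134,0],"dr":[0,0,0],"claw":1},{"linear":[0.67,-0.134,0],"dr":[0,0,0],"claw":1},{"linear":[0.67,-0.134,0],"dr":[0,0,0],"claw":1},{"linear":[0.67,-0.134,0],"dr":[0,0,0],"claw":1}]' 30
python3 -m jog '[{"linear":[0,0,0],"dr":[0,0,0],"claw":1},{"linear":[0,0,0],"dr":[0,0,0],"claw":1},{"linear":[0,0,0],"dr":[0,0,0],"claw":1}]' 30
python3 - <<'E'
from h import *
s=status.observe();p=s['position'];print(p,s['ee_rot'],s['force'],s['width']*95)
d=np.array([.518,.050])-p[:2];q=s['ee_rot']
a=2*q[1]*q[1]-1;b=2*q[1]*q[2];print(a,b,d@[a,b],d@[b,-a])
a=eyes.read_camera("scene")[60:260,200:390,::-1]
cv2.imwrite("pics/s11.png",cv2.resize(a,None,fx=2.9,fy=2.9,interpolation=2))
cv2.imwrite("pics/w11.png",eyes.read_camera("wrist")[:,:,::-1])
cv2.imwrite("pics/t11.png",eyes.read_camera("top")[:,:,::-1])
E
```

```text
time: 14.7
position: [0.4924, -0.1104, 0.2013]
ee_rot: [-0.002, 0.817, 0.576, -0.001]
force: [0.2, -0.1, -4.0]
width: 0.226
time: 15.5
position: [0.516, 0.0515, 0.2012]
ee_rot: [-0.001, 0.817, 0.576, -0.002]
force: [-1.2, -0.1, -3.2]
width: 0.226
time: 15.8
position: [0.5166, 0.05, 0.2027]
ee_rot: [-0.0, 0.817, 0.576, -0.001]
force: [-0.0, 0.0, -3.0]
width: 0.227
[0.5166112  0.04998491 0.2026995 ] [-4.35605650e-04  8.17253725e-01  5.76277158e-01 -8.92465618e-04] [-0.04181916  0.0473168  -3.02444084] 21.528444458097802
0.33580730282180005 0.9419293075911938 0.0004805808439137566 0.0013030844531843819
```

View pics/s11.png

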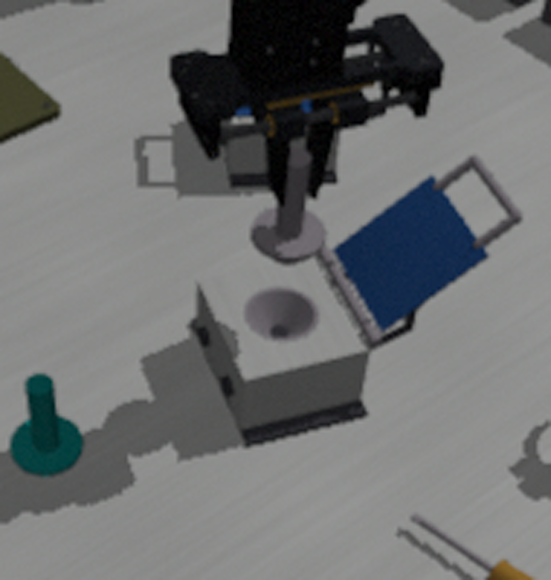

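View pics/w11.png

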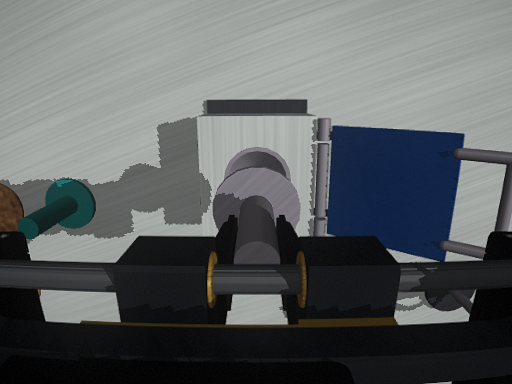

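```bash
python3 - <<'E'
from h import *
S=lambda u,v:(200+(u+.5)/2.9-.5,60+(v+.5)/2.9-.5)
# collar disc lower rim z=.1575 (height 20), upper .1635
print(plane("scene",S(288,233),.1605), plane("scene",S(281,312),.07))
print(proj("wrist",[[.518,.05,.07]]),plane("wrist",(257.5,199),.1635))
E
python3 -c "
import cv2
a=cv2.imread('pics/w11.png')[130:270,180:330];cv2.imwrite('pics/z11.png',cv2.resize(a,None,fx=4,fy=4,interpolation=2))"
```

```text
[0.51642372 0.04986123 0.1605    ] [0.51678423 0.05065989 0.07      ]
[[256.48354074 178.35083363]] [0.51070294 0.05338077 0.1635    ]
```

View pics/z11.png

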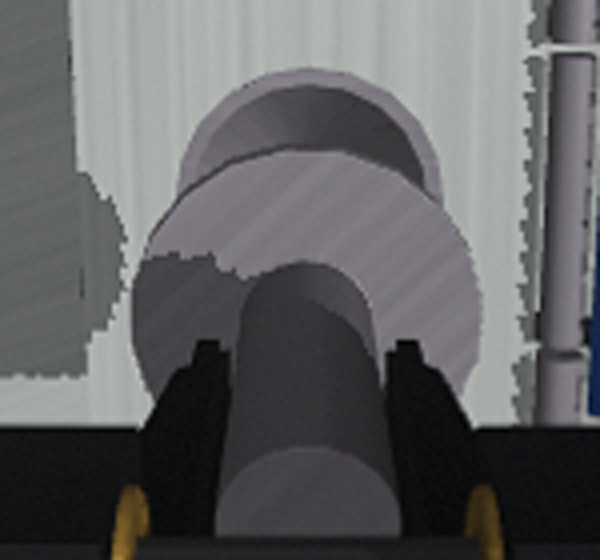

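```bash
python3 -m jog '[{"linear":[0.01,0.02,0.4],"dr":[0,0,0],"claw":1},{"linear":[0,0,0.4],"dr":[0,0,0],"claw":1},{"linear":[0,0,0.4],"dr":[0,0,0],"claw":1},{"linear":[0,0,0.4],"dr":[0,0,0],"claw":1},{"linear":[0,0,0.4],"dr":[0,0,0],"claw":1},{"linear":[0,0,0.4],"dr":[0,0,0],"claw":1},{"linear":[0,0,0],"dr":[0,0,0],"claw":1},{"linear":[0,0,0],"dr":[0,0,0],"claw":1}]' 30; python3 -m jog '[{"linear":[0,0,0.1],"dr":[0,0,0],"claw":1},{"linear":[0,0,0.1],"dr":[0,0,0],"claw":1},{"linear":[0,0,0],"dr":[0,0,0],"claw":1},{"linear":[0,0,0],"dr":[0,0,0],"claw":1}]'
python3 - <<'E'
from h import *
s=status.observe();p=s['position'];print(p,s['ee_rot'],s['force'],s['width']*95)
a=eyes.read_camera("scene")[60:260,200:390,::-1]
cv2.imwrite("pics/s12.png",cv2.resize(a,None,fx=2.9,fy=2.9,interpolation=2))
E
```

```text
time: 16.75
position: [0.5178, 0.0507, 0.1315]
ee_rot: [-0.0, 0.817, 0.576, -0.0]
force: [0.4, 0.3, -3.2]
width: 0.227
time: 17.15
position: [0.518, 0.0507, 0.126]
ee_rot: [0.0, 0.817, 0.576, 0.0]
force: [0.6, -0.2, -2.5]
width: 0.227
[0.51797381 0.05066252 0.1260218 ] [6.13632862e-05 8.17116773e-01 5.76472166e-01 1.31560727e-04] [ 0.57219064 -0.19942055 -2.45005707] 21.554196300489636
```

View pics/s12.png

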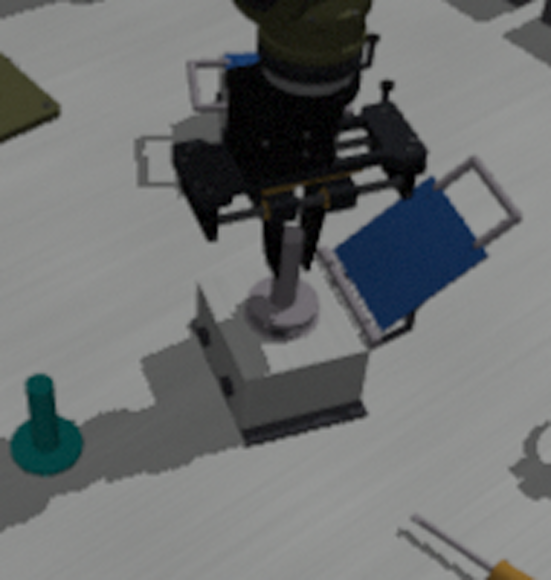

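Free so far, 9 mm to go. Creep down watching the force.

```bash
python3 -m jog '[{"linear":[0,0,0.08],"dr":[0,0,0],"claw":1},{"linear":[0,0,0.08],"dr":[0,0,0],"claw":1},{"linear":[0,0,0],"dr":[0,0,0],"claw":1},{"linear":[0,0,0],"dr":[0,0,0],"claw":1}]'; python3 -m jog '[{"linear":[0,0,0.05],"dr":[0,0,0],"claw":1},{"linear":[0,0,0.05],"dr":[0,0,0],"claw":1},{"linear":[0,0,0],"dr":[0,0,0],"claw":1},{"linear":[0,0,0],"dr":[0,0,0],"claw":1}]'
```

```text
time: 17.6
position: [0.5178, 0.0506, 0.1209]
ee_rot: [-0.0, 0.817, 0.576, -0.0]
force: [0.1, 0.1, -2.3]
width: 0.226
time: 18.0
position: [0.5179, 0.0506, 0.118]
ee_rot: [-0.0, 0.817, 0.576, -0.0]
force: [-0.1, -0.1, -2.4]
width: 0.228
```

```bash
python3 -m jog '[{"linear":[0,0,0.03],"dr":[0,0,0],"claw":1},{"linear":[0,0,0.03],"dr":[0,0,0],"claw":1},{"linear":[0,0,0],"dr":[0,0,0],"claw":1}]'; python3 -m jog '[{"linear":[0,0,0.03],"dr":[0,0,0],"claw":1},{"linear":[0,0,0.02],"dr":[0,0,0],"claw":1},{"linear":[0,0,0],"dr":[0,0,0],"claw":1}]'
```

```text
time: 18.3
position: [0.5184, 0.0503, 0.1172]
ee_rot: [0.001, 0.817, 0.577, 0.0]
force: [-1.5, -2.2, 2.8]
width: 0.226
time: 18.6
position: [0.5187, 0.0502, 0.1171]
ee_rot: [0.001, 0.817, 0.577, 0.0]
force: [-4.3, -3.6, 8.9]
width: 0.225
```

```bash
python3 -m jog '[{"linear":[0,0,0],"dr":[0,0,0],"claw":0.74},{"linear":[0,0,0],"dr":[0,0,0],"claw":0.7},{"linear":[0,0,0],"dr":[0,0,0],"claw":0.6},{"linear":[0,0,0],"dr":[0,0,0],"claw":0.53},{"linear":[0,0,0],"dr":[0,0,0],"claw":0.53},{"linear":[0,0,0],"dr":[0,0,0],"claw":0.53},{"linear":[0,0,0],"dr":[0,0,0],"claw":0.53}]'
python3 - <<'E'
from h import *
s=status.observe();p=s['position'];print(p,s['ee_rot'],s['force'],s['width']*95)
a=eyes.read_camera("scene")[80:240,220:380,::-1]
cv2.imwrite("pics/s13.png",cv2.resize(a,None,fx=3.6,fy=3.6,interpolation=2))
E
```

```text
time: 19.3
position: [0.5179, 0.0507, 0.1147]
ee_rot: [-0.0, 0.817, 0.576, -0.0]
force: [0.0, -0.1, -0.3]
width: 0.465
[0.51785486 0.05067527 0.11466128] [-6.25862600e-05  8.17107744e-01  5.76484979e-01 -1.88880883e-05] [ 0.03093187 -0.10661541 -0.29545121] 44.19946543781257
```

View pics/s13.png

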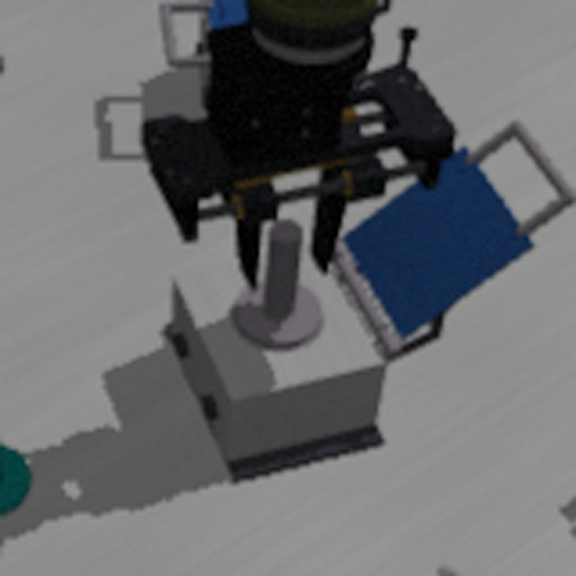

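```bash
python3 - <<'E'
from h import *
S=lambda u,v:(220+(u+.5)/3.6-.5,80+(v+.5)/3.6-.5)
print(plane("scene",S(285.5,231),.152),plane("scene",S(278,311),.078))
print(proj("scene",[[.518,.05,.152],[.518,.05,.078]]),S(285.5,231),S(278,311))
E
python3 -m jog '[{"linear":[0,0,-0.35],"dr":[0,0,0],"claw":0.53},{"linear":[0,0,-0.33],"dr":[0,0,0],"claw":0.53},{"linear":[0,0,0],"dr":[0,0,0],"claw":0.53},{"linear":[0,0,0],"dr":[0,0,0],"claw":0.53}]'
```

```text
[0.51945433 0.0479639  0.152     ] [0.51953457 0.0484953  0.078     ]
[[299.20115748 143.09315378]
 [296.91968712 165.3956224 ]] (298.94444444444446, 143.80555555555554) (296.8611111111111, 166.02777777777777)
time: 19.75
position: [0.5184, 0.0506, 0.1361]
ee_rot: [0.001, 0.817, 0.576, 0.001]
force: [0.3, 0.3, -0.1]
width: 0.469
```

```bash
python3 -m jog '[{"linear":[-0.15,0,0],"dr":[0,0,0],"claw":0.53},{"linear":[-0.15,0,0],"dr":[0,0,0],"claw":0.53},{"linear":[-0.1,0,0],"dr":[0,0,0],"claw":0.53},{"linear":[-0.07,0,0],"dr":[0,0,0],"claw":0.53},{"linear":[0,0,0],"dr":[0,0,0],"claw":0.53}]';python3 -m jog '[{"linear":[-0.05,0,0],"dr":[0,0,0],"claw":0.53},{"linear":[-0.05,0,0],"dr":[0,0,0],"claw":0.53},{"linear":[0,0,0],"dr":[0,0,0],"claw":0.53}]'
```

```text
time: 20.25
position: [0.5132, 0.0372, 0.1353]
ee_rot: [-0.0, 0.817, 0.576, 0.0]
force: [-0.5, 0.9, 0.2]
width: 0.467
time: 20.55
position: [0.5124, 0.0345, 0.1355]
ee_rot: [0.0, 0.817, 0.576, 0.0]
force: [0.0, 1.7, 1.6]
width: 0.469
```

```bash
python3 -m jog '[{"linear":[-0.06,0,0],"dr":[0,0,0],"claw":0.53},{"linear":[-0.06,0,0],"dr":[0,0,0],"claw":0.53},{"linear":[0,0,0],"dr":[0,0,0],"claw":0.53}]';python3 - <<'E'
from h import *
s=status.observe();p=s['position'];print(p,s['ee_rot'],s['force'],s['width']*95)
a=eyes.read_camera("scene")[80:240,220:380,::-1]
cv2.imwrite("pics/s14.png",cv2.resize(a,None,fx=3.6,fy=3.6,interpolation=2))
E
```

```text
time: 20.85
position: [0.5109, 0.0309, 0.1352]
ee_rot: [0.0, 0.817, 0.576, 0.0]
force: [0.3, 1.4, 1.8]
width: 0.468
[0.51093269 0.03093742 0.13520121] [6.74462658e-05 8.17163993e-01 5.76405242e-01 7.22429330e-06] [0.29136944 1.39314627 1.83914785] 44.498038825342604
```

View pics/s14.png

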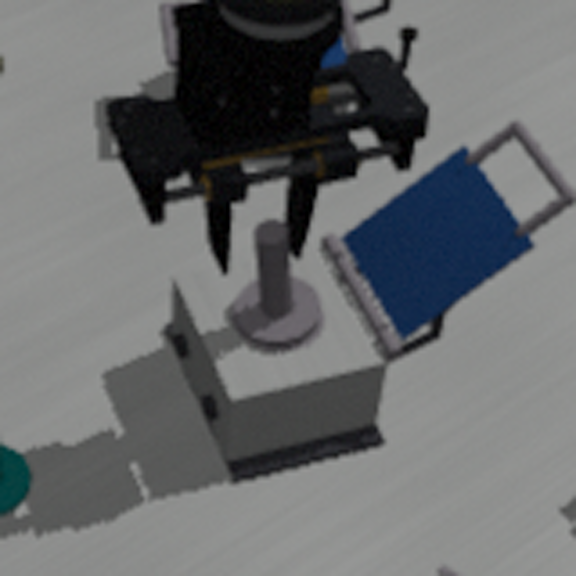

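```bash
python3 -m jog '[{"linear":[0.06,0,0],"dr":[0,0,0],"claw":0.53},{"linear":[0.06,0,0],"dr":[0,0,0],"claw":0.53},{"linear":[0.06,0,0],"dr":[0,0,0],"claw":0.53},{"linear":[0.06,0,0],"dr":[0,0,0],"claw":0.53},{"linear":[0.06,0,0],"dr":[0,0,0],"claw":0.53},{"linear":[0.06,0,0],"dr":[0,0,0],"claw":0.53},{"linear":[0.1,0,0],"dr":[0,0,0],"claw":0.53},{"linear":[0.1,0,0],"dr":[0,0,0],"claw":0.53}]';python3 -m jog '[{"linear":[0.1,0,0],"dr":[0,0,0],"claw":0.53},{"linear":[0.05,0,0],"dr":[0,0,0],"claw":0.53},{"linear":[0,0,0],"dr":[0,0,0],"claw":0.53},{"linear":[0,0,0],"dr":[0,0,0],"claw":0.53}]'
python3 - <<'E'
from h import *
s=status.observe();p=s['position'];print(p,s['ee_rot'],s['force'],s['width']*95)
a=eyes.read_camera("scene")[80:240,220:380,::-1]
cv2.imwrite("pics/s15.png",cv2.resize(a,None,fx=3.6,fy=3.6,interpolation=2))
E
```

```text
time: 21.7
position: [0.5167, 0.0471, 0.1352]
ee_rot: [0.0, 0.817, 0.576, -0.0]
force: [0.5, 0.3, -1.2]
width: 0.472
time: 22.1
position: [0.5181, 0.0512, 0.1351]
ee_rot: [0.0, 0.817, 0.577, -0.0]
force: [-0.3, 1.1, -0.5]
width: 0.469
[0.51807661 0.05119965 0.13513   ] [ 9.20699278e-06  8.17087310e-01  5.76513940e-01 -7.07564255e-05] [-0.30342094  1.05280854 -0.4634269 ] 44.60211821286976
```

View pics/s15.png

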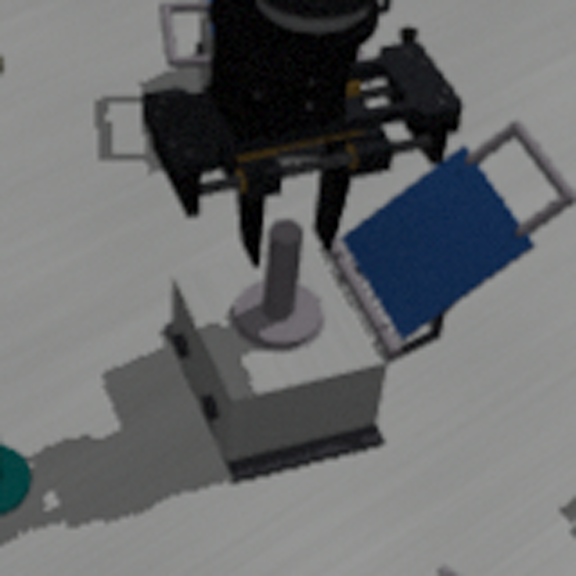

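Plug is back upright (stem top at (286,230) as before). Raise away and do a clear final check.

```bash
python3 -m jog '[{"linear":[0,0,-0.4],"dr":[0,0,0],"claw":0.53},{"linear":[0,0,-0.8],"dr":[0,0,0],"claw":0.53},{"linear":[0,0,-0.8],"dr":[0,0,0],"claw":0.53},{"linear":[0,0,-0.8],"dr":[0,0,0],"claw":0.53},{"linear":[-0.7,-0.7,-0.3],"dr":[0,0,0],"claw":0.53},{"linear":[-0.7,-0.7,0],"dr":[0,0,0],"claw":0.53},{"linear":[-0.7,-0.7,0],"dr":[0,0,0],"claw":0.53},{"linear":[-0.7,-0.7,0],"dr":[0,0,0],"claw":0.53}]';python3 -m jog '[{"linear":[0,0,0],"dr":[0,0,0],"claw":0.53},{"linear":[0,0,0],"dr":[0,0,0],"claw":0.53},{"linear":[0,0,0],"dr":[0,0,0],"claw":0.53},{"linear":[0,0,0],"dr":[0,0,0],"claw":0.53}]'
python3 - <<'E'
from h import *
s=status.observe();p=s['position'];print(p,s['force'],s['time'])
f=eyes.read_camera("scene")[:,:,::-1];cv2.imwrite("pics/s16.png",f)
cv2.imwrite("pics/s16z.png",cv2.resize(f[80:240,220:380],None,fx=3.6,fy=3.6,interpolation=2))
cv2.imwrite("pics/w16.png",eyes.read_camera("wrist")[:,:,::-1])
print(proj("wrist",[[.518,.05,.152],[.518,.05,.078]]))
E
```

```text
time: 22.95
position: [0.41, -0.0002, 0.2293]
ee_rot: [0.001, 0.817, 0.577, 0.0]
force: [0.1, -0.4, 0.7]
width: 0.471
time: 23.35
position: [0.4114, 0.0005, 0.2284]
ee_rot: [-0.0, 0.817, 0.577, 0.0]
force: [0.4, -0.6, -0.1]
width: 0.471
[0.41137845 0.00048523 0.22839985] [ 0.37217824 -0.56631442 -0.08712765] 23.35
[[350.93658972 287.30359928]
 [332.3422695  249.88669286]]
```

View pics/s16.png

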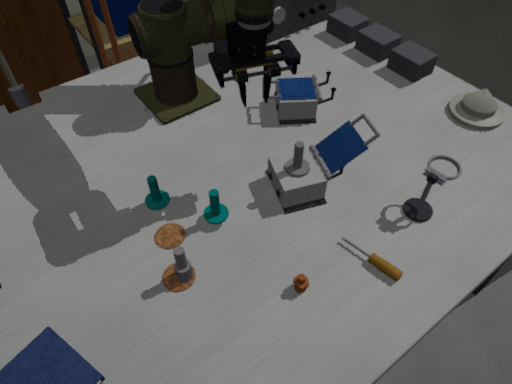

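View pics/s16z.png

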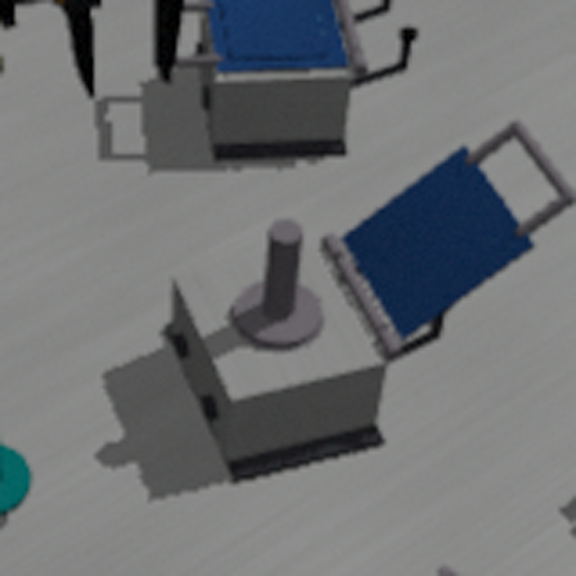

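View pics/w16.png

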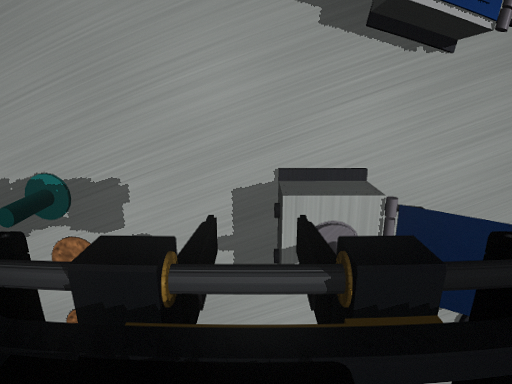

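```bash
python3 -c "
from cell import workorder
print(workorder.job_done())"
```

```text
the job is handed in; nothing more can be done
None
```

The job is done and handed in at about 23 s, well inside the 72 s limit; no verdict was reported.

**Cover:** I gripped the bail of the farther well and swung the cover past vertical at a controlled pace. I lowered it until a firm upward push (about 15 N) showed it was on its stop, then let go. It was still there in the last picture.

**Plug in the cup:** I lowered the steel cone plug slowly. Contact came at the calculated home height (TCP 0.1172 m), and the plug stood upright after I let go.

**Tip check:** I pushed the stem near its top with one finger, using 2 N or less. The tilt was about 8 degrees, estimated from the finger travel and the picture. The plug fell back by itself as the finger withdrew.

**Last checks:**
- **Plug:** the stem top and collar are within a pixel of where they were when first seated. That is too coarse to confirm height to better than about 2–3 mm, so "fully home" rests mainly on the contact height.
- **Bystanders:** the straight plug, fitting, screwdriver and gauge post look unmoved in the picture. I did not re-measure them.
- **Gripper:** clear of everything.
- **Not confirmed:** the final wrist picture did not show the plug well because the gripper hid it, so the end check relies on the scene camera alone. That camera read about 2 mm off the wrist-camera and arm position for the cup, within its stated accuracy.

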